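# Stir the chestnut-and-date side dish and load the sauce carrier

## Task

Get this takeaway order ready: lift the spoon up and off its hook, stir the chestnuts and red dates in the steel bowl three full times round, wide enough to push them about and without spilling any, then stand the used spoon, head down, in the white wash-up jug. Put every sauce pot on the counter upright and fully home in a well of the takeaway carrier, one to a well, before or after the stirring. Leave the soy bottle, the spice jar and the white tub standing where they are.

Things in the scene. Friction and masses are not known exactly. Their poses are not given: they have to be found in the camera images.
- stand: fixed steel stand: base 100 x 100 x 12, a post 30 mm to +x of its centre, and a double-prong hook pointing along the stand's -x: two 8 mm bars, tops 155 mm above the counter, 14 mm gap between them, ending at x = -72 in tips turned up to 167 mm, its highest part. To come off, the spoon is raised 15 mm or more and moved out along the stand's -x by 60 mm. Origin: centre of the underside
- hook (a point): point between the prongs where the spoon hangs, at the height of the prongs' tops (155 mm); in the stand's frame (-40, 0, 155) mm
- spoon: steel spoon hanging upright, 110 g; origin on its axis at the underside of the collar (32 mm diameter, 6 thick) that rests on the prongs; z up. Above it a blue grip, 20 x 20 mm, z = 5 to 67, faces along the spoon's x and y; below it a 10 mm stem and a flat round head, 30 mm diameter, 12 thick along x, down to z = -120. The head is wider than the prongs' gap
- spoon_tip (a point): lowest point of the spoon's head, 120 mm below the collar's underside on the spoon's axis
- bowl: fixed steel mixing bowl, 176 mm across the rim, 55 mm high, outer foot diameter 156, wall 3, inner floor flat at z = 5 mm; origin: centre of its underside; it may stand at any yaw
- chestnut0: roasted chestnut, dark brown, 27 mm diameter, 22 mm high, 14 g, loose in the bowl; origin: centre of its flat underside
- chestnut1: roasted chestnut, dark brown, 27 mm diameter, 22 mm high, 14 g, loose in the bowl; origin: centre of its flat underside
- chestnut2: roasted chestnut, dark brown, 27 mm diameter, 22 mm high, 14 g, loose in the bowl; origin: centre of its flat underside
- date0: dried red date, dark red, 22 mm diameter, 27 mm long, 12 g, loose in the bowl; origin: centre of one end (its underside when standing)
- date1: dried red date, dark red, 22 mm diameter, 27 mm long, 12 g, loose in the bowl; origin: centre of one end (its underside when standing)
- date2: dried red date, dark red, 22 mm diameter, 27 mm long, 12 g, loose in the bowl; origin: centre of one end (its underside when standing)
- jug: fixed white round wash-up jug, 84 mm outer diameter at the rim, 100 mm high, wall 4, inner diameter 72 at the floor, inner floor at z = 6 mm; origin: centre of its underside
- carrier: fixed brown moulded takeaway carrier, 160 x 160 x 34 mm block with four round wells in its top, centres at x, y = +-40 mm; origin: centre of its underside
- carrier_hole0 (a point): centre of the mouth of a well (34 mm above the counter); well diameter 53 mm, depth 26 mm, so its floor is 8 mm above the counter
- carrier_hole1 (a point): centre of the mouth of a well (34 mm above the counter); well diameter 53 mm, depth 26 mm, so its floor is 8 mm above the counter
- carrier_hole2 (a point): centre of the mouth of a well (34 mm above the counter); well diameter 53 mm, depth 26 mm, so its floor is 8 mm above the counter
- carrier_hole3 (a point): centre of the mouth of a well (34 mm above the counter); well diameter 53 mm, depth 26 mm, so its floor is 8 mm above the counter
- sauce0: sauce pot, amber with a red lid, upright cylinder of 44 mm diameter and 56 mm height, 70 g; origin: centre of its underside. Two to four pots stand on the counter (absent ones read None from the start)
- sauce1: sauce pot, amber with a red lid, upright cylinder of 44 mm diameter and 56 mm height, 70 g; origin: centre of its underside. Two to four pots stand on the counter (absent ones read None from the start)
- sauce2: sauce pot, amber with a red lid, upright cylinder of 44 mm diameter and 56 mm height, 70 g; origin: centre of its underside. Two to four pots stand on the counter (absent ones read None from the start)
- sauce3: sauce pot, amber with a red lid, upright cylinder of 44 mm diameter and 56 mm height, 70 g; origin: centre of its underside. Two to four pots stand on the counter (absent ones read None from the start)
- soy_bottle: bystander: amber soy bottle, 60 mm diameter, 190 mm high; origin: centre of its underside
- spice_jar: bystander: green spice jar with yellow cap, 56 mm diameter, 85 mm high; origin: centre of its underside
- tub: bystander: white takeaway tub with a green lid, 114 mm diameter, 63 mm high; origin: centre of its underside
There are look-alikes about, which are no part of the job. Leave any black or turquoise look-alike of the sauce0 alone.

How it is judged:
By the outcome, as a careful person would: the job done as asked, in the order asked, and still so for the second after the job is handed in, with the robot touching nothing.
Of sauce0, sauce1, sauce2, sauce3 only 2 to 4 are there at a start; the rules pass over those that are not, and their reading is None.
At some moment in a run one of sauce0, sauce1, sauce2, sauce3 may be knocked a few centimetres aside while the robot is not near it.
It also fails if it takes over 208 s, if anything falls off the work surface, if the arm or the gripper's body presses on something with over 40 N, if the wrist force passes 120 N, or if a joint passes its speed limit or range.

## Robot

A 6-joint arm with a two-finger parallel gripper is mounted at the origin on the work surface. World frame = base frame: x ahead of the robot, y to its left, z up, the work surface at z = 0. Lengths are in mm, angles in rad, forces in N, time in s.
With the tool pointing down it reaches from about 300 to 875 mm from the base axis. Payload 4.2 kg.
Tool frame: the origin (TCP) lies at the very end of the fingers, on their centre line; the grasp point (between the pads) lies 19 mm behind it (robot.grip_depth is the distance from the TCP to the grasp point, in mm); z points along the fingers, y is the line along which they close (so a half turn about z gives the same grasp; the last joint's range is limited). The gripper opens to 85 mm and grips with 20 to 120 N. Pads are 22 mm wide; open, the fingers measure 114 mm over their backs; the gripper's body (76 mm by 85 mm) begins 54 mm behind the grasp point. The pads swing forward as they close: fully open they stand 13 mm farther back than shut.
Start: joints at [1.237, 0.32, 1.565, -0, 1.257, -0.02], TCP at [177.491, 546.938, 205.538] pointing down, gripper open.
Joint ranges: [-3.11, 3.11], [-0.84, 2.01], [0.21, 2.61], [-1.34, 4.49], [0.05, 2.63], [-2.56, 2.56]. Speed limits (rad/s): [2.57, 2.57, 3.14, 3.14, 3.14, 3.14].

## Interface

Orientations are given as [roll, pitch, yaw] about the fixed x, y, z axes, in that order (R = Rz(yaw) Ry(pitch) Rx(roll)).
In Python, from workcell import robot gives the robot as it stands.
- The arm moves only by the shell command python3 -m handwheel 'ROWS' [FORCE]. ROWS is text: rows parted by semicolons, each of 5 numbers parted by spaces: the shift along the tool's x, y, z each as a share of 250 mm, from -1 to 1, then the turn about the tool's z as a share of 90 degrees, from -1 to 1, then the opening, from -1 (shut) to 1 (fully open). In form: x y z turn jaw; .... A call has 1 to 20 rows; each row is the pose to reach, as a shift and turn from the pose commanded when the call began, along the tool's axes at that moment; what a row does not reach only later rows make up. A row lasts 1/12 s, in which the tool goes at most 41.7 mm and 7.16 degrees, less where a joint would pass 70% of its speed; a pose out of reach is approached as far as the arm can. A call with a number of a shift or a turn outside -1 to 1 is refused whole. A call with a gripper value outside its range is refused whole. The fingers move at their own pace and stop on an object; FORCE is the grip in N (left out, the last holds). Time passes only in rows, so rows that repeat a pose let the fingers close. It gives the time, the measured TCP pose, the force, the opening and the grip force at its end, in the units of the state.
- robot.observe(): the state, without advancing time (a new reading comes with each control period).
- robot.read_camera(name): name is "side" or "top"; returns a dict with "color" (384x512x3 uint8, red, green, blue), "range_z" (384x512 float32, mm along the optical axis (not along the pixel's ray), 0 where there is no reading), "fov_y" (degrees; the focal length in pixels is half the picture's height over the tangent of half this angle, whatever the lens; pixels are square), "cx", "cy" (the principal point, pixels), "world_to_cam" (4x4, takes a point from world to camera coordinates). Camera axes: x right, y down, z forward; pixel columns grow to the right and rows downward; lengths in mm; the calibration is good to about 2 mm. A picture is of the moment at which its call begins.
- robot.hand_in(): hands the job in; it is judged then, once.
The state is a dict: "t": time; "qpos": joint angles; "qvel": joint speeds; "joint_efforts": joint torques, N m; "tcp_pos": TCP position; "eef_rot": TCP orientation; "contact_force": force on the tool from outside, world axes, zero at the start; "moment": the same for the moment, N m; "gripper_width": finger opening in mm; "grasp_force": force on a finger pad.
Only numpy, scipy, OpenCV 4.12 (cv2) and the standard library are available. Lean on these libraries where they do the work, as an engineer would, in place of code of your own. Each camera call takes 0.05 s, during which the arm holds its last target. There are 200 camera calls.

## Working session

There is one attempt and no reset: what is moved stays moved. The work goes in short steps, Python scripts to look and compute and a shell command to move; the robot and the scene stay as the last step left them, time stands still between calls to the robot, and variables do not carry over. Pictures are saved under pics/ and viewed, at most 14 in all, crops included, and the job is handed in when it is done.

```bash
mkdir -p pics; ls; cat > h.py <<'E'
import numpy as np,cv2
from workcell import robot
def cam(n,save=None):
    c=robot.read_camera(n)
    if save: cv2.imwrite(f'pics/{save}.png',cv2.resize(c['color'][:,:,::-1],None,fx=1.5,fy=1.5,interpolation=cv2.INTER_CUBIC))
    return c
def world(c):
    f=192/np.tan(np.radians(c['fov_y']/2));z=c['range_z']
    v,u=np.mgrid[:384,:512]
    p=np.stack([(u-c['cx'])/f*z,(v-c['cy'])/f*z,z,np.ones_like(z)],-1)
    return (p@np.linalg.inv(c['world_to_cam']).T)[...,:3]
E
python3 - <<'E'
from h import *
for n in('top','side'):
    c=cam(n,n+'0'); np.savez(n+'0.npz',**c); print(n,c['fov_y'],c['cx'],c['cy'],np.linalg.inv(c['world_to_cam']).round(2).tolist())
print(robot.observe())
E
```

```text
pics
top 52.115040881468346 256.49166580856394 191.64834005580477 [[0.01, -0.98, 0.19, 390.57], [-1.0, -0.01, -0.0, -13.16], [0.0, -0.19, -0.98, 1150.6], [0.0, 0.0, 0.0, 1.0]]
side 44.1241859780468 258.99096834722326 183.30494554277644 [[-0.98, -0.15, 0.13, 465.06], [-0.2, 0.68, -0.71, 804.73], [0.02, -0.72, -0.69, 913.41], [0.0, 0.0, 0.0, 1.0]]
{'t': 0.1, 'qpos': array([ 1.23701549e+00,  3.20254045e-01,  1.56551564e+00,  1.22949145e-05,
        1.25741152e+00, -2.00218011e-02]), 'qvel': array([-0.00088147, -0.00156475, -0.00268536, -0.00089198,  0.00293621,
        0.00228227]), 'joint_efforts': array([ 5.42100843e-04, -4.16414881e+01, -2.34703070e+01,  1.43374050e-04,
        4.89045327e-03, -3.89487013e-05]), 'tcp_pos': array([177.32597882, 546.50145054, 204.76745993]), 'eef_rot': array([-3.14000466e+00, -4.34912117e-05,  2.82782978e+00]), 'contact_force': array([-0.54329743,  0.76324528,  0.80473249]), 'moment': array([ 0.01889045, -0.01221564,  0.04886018]), 'grasp_force': 0.0, 'gripper_width': 85.30268487884571}
```

View pics/top0.png

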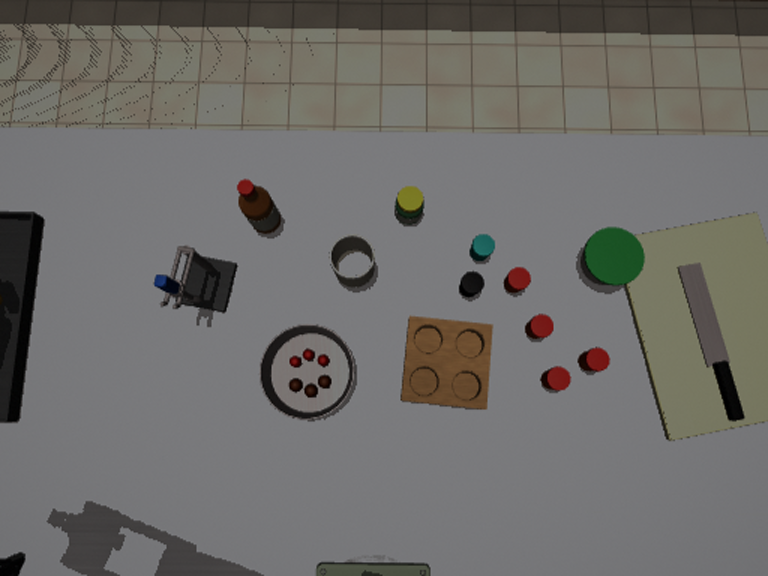

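View pics/side0.png

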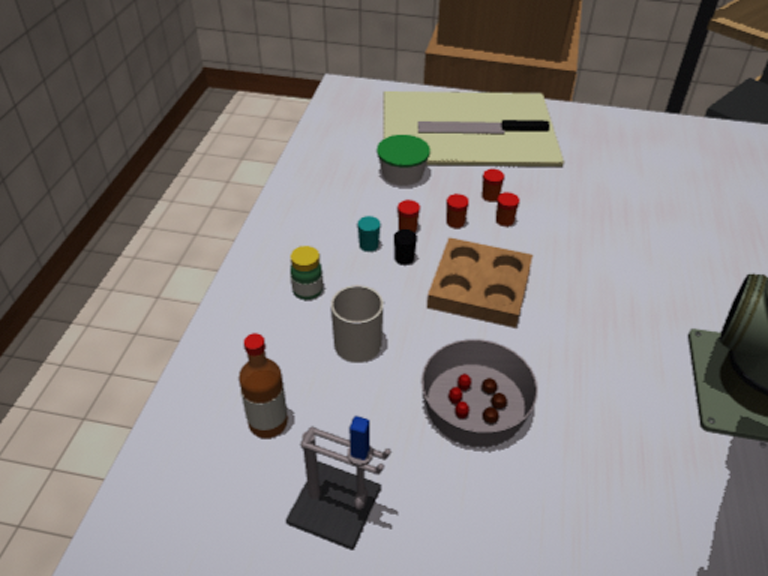

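Red-lidded pots are at top-image pixels (518,279), (541,326), (557,379) and (597,360). The look-alikes to leave are black (472,284) and turquoise (483,246). The spoon's blue grip is at (167,284), the bowl at (308,371), the jug at (352,261) and the carrier at (447,363).

```bash
cat >> h.py <<'E'
def comps(c,W,mask,minpix=15):
    n,l,s,ce=cv2.connectedComponentsWithStats(mask.astype(np.uint8))
    return [(W[l==i],(ce[i]*1.5).round(),s[i,4]) for i in range(1,n) if s[i,4]>=minpix]
def hsv(c): return cv2.cvtColor(c['color'],cv2.COLOR_RGB2HSV)
def midxy(P):
    (x,y),r=cv2.minEnclosingCircle(P[:,:2].astype(np.float32)); return np.round([x,y,r,np.median(P[:,2])],1)
def circ(P):
    x,y=P[:,0],P[:,1];A=np.c_[2*x,2*y,np.ones(len(x))];s=np.linalg.lstsq(A,x*x+y*y,rcond=None)[0]
    return np.round([s[0],s[1],np.sqrt(s[2]+s[0]**2+s[1]**2)],1)
E
cat > m.py <<'E'
from h import *
for n in('top','side'):
    c=dict(np.load(n+'0.npz'));W=world(c);H=hsv(c);z=W[...,2];ok=c['range_z']>0
    red=((H[...,0]<8)|(H[...,0]>172))&(H[...,1]>180)&(H[...,2]>90)&ok
    print(n,'RED')
    for P,ce,a in comps(c,W,red&(z>48)): print(ce,a,midxy(P),P[P[:,2]>np.percentile(P[:,2],50)-3].mean(0).round(1))
    print('small red/brown');
    bl=(H[...,0]>100)&(H[...,0]<128)&(H[...,1]>150)&ok
    for P,ce,a in comps(c,W,bl): print('blue',ce,a,P.mean(0).round(1),P.min(0).round(1),P.max(0).round(1), P[P[:,2]>P[:,2].max()-5].mean(0).round(1))
    br=(abs(z-34)<4)&(H[...,0]>5)&(H[...,0]<25)&(H[...,1]>90)&ok
    for P,ce,a in comps(c,W,br,300): print('carrier',ce,a,cv2.minAreaRect(P[:,:2].astype(np.float32)),np.median(P[:,2]))
    b=(abs(z-55)<3)&(np.hypot(W[...,0]-500,W[...,1]-120)<130)&(H[...,1]<60)
    P=W[b];print('bowl',len(P),circ(P),midxy(P))
    d=(abs(z-100)<3)&(H[...,1]<60)&ok
    for P,ce,a in comps(c,W,d,15): print('z100',ce,a,circ(P),midxy(P))
    g=(abs(z-160)<9)&(H[...,1]<90)&ok
    for P,ce,a in comps(c,W,g,8): print('z155',ce,a,P.mean(0).round(1),cv2.minAreaRect(P[:,:2].astype(np.float32)))
    g=(abs(z-12)<3)&(H[...,2]<90)&ok
    for P,ce,a in comps(c,W,g,150): print('z12',ce,a,cv2.minAreaRect(P[:,:2].astype(np.float32)))
    o=(z>15)&ok
    for P,ce,a in comps(c,W,o,100): print('obj',ce,a,P.min(0).round(),P.max(0).round())
E
python3 m.py
```

```text
top RED
[245. 186.] 67 [751.8 225.6  12.9 190.6] [751.5 225.8 190.9]
[518. 278.] 155 [ 624.8 -270.7   20.6   56.8] [ 624.7 -270.7   57.2]
[541. 325.] 166 [ 535.  -310.7   21.1   56.9] [ 534.1 -310.    57.1]
[597. 359.] 166 [ 471.5 -411.2   21.1   56.6] [ 472.5 -411.1   56.9]
[558. 378.] 175 [ 437.  -337.5   20.8   56.2] [ 436.9 -336.5   56.5]
small red/brown
blue [166. 284.] 129 [576.2 341.1 205.7] [568.5 334.4 164.6] [586.4 354.6 226. ] [578.2 344.7 223.2]
carrier [447. 363.] 1974 ((466.60040283203125, -134.7501220703125), (160.10214233398438, 159.06861877441406), 84.55795288085938) 34.41853256968989
bowl 176 [450.8 125.7  85.1] [500.4 120.3 129.6  54.9]
z100 [347. 236.] 20 [673.9  49.4  20.4] [689.   53.9  16.1  99.7]
z100 [368. 246.] 35 [656.6  40.7  34.7] [668.1  20.3  27.4  99.9]
z100 [357. 273.] 35 [651.2  45.   37.7] [628.   36.   30.3 100.5]
z155 [179. 275.] 283 [601.8 338.1 156.9] ((600.4310913085938, 340.1838684082031), (31.907161712646484, 111.2221450805664), 79.40963745117188)
z12 [211. 283.] 669 ((618.3845825195312, 330.8086242675781), (87.35086059570312, 99.943374633789
[... 3170 characters left out ...]
[ 755. -393.   67.]
obj [499. 194.] 462 [ 417. -431.   15.] [ 495. -313.   61.]
obj [456. 208.] 241 [ 514. -331.   15.] [ 556. -285.   59.]
obj [405. 229.] 514 [ 594. -294.   15.] [ 647. -157.   60.]
obj [368. 230.] 258 [ 669. -225.   15.] [ 711. -180.   61.]
obj [480. 279.] 2260 [ 381. -224.   15.] [554. -45.  40.]
obj [305. 270.] 605 [743. -85.  15.] [800. -30.  89.]
obj [747. 345.] 2381 [  7. -74.  15.] [103.  69. 209.]
obj [356. 320.] 1428 [612.   3.  15.] [695.  90. 105.]
obj [261. 388.] 1494 [721. 204.  15.] [780. 260. 194.]
obj [479. 384.] 1787 [359.  39.  15.] [533. 216.  61.]
obj [457. 402.] 157 [456. 121.  15.] [490. 165.  35.]
obj [342. 457.] 1348 [543. 319.  15.] [656. 367. 225.]
```

```bash
cat >> h.py <<'E'
def rows(T,pr=True):
    """T: list of (x,y,z,yaw) world tcp targets -> shares from the present pose"""
    s=robot.observe();p=s['tcp_pos'];yw=s['eef_rot'][2]
    R=np.array([[np.cos(yw),np.sin(yw),0],[np.sin(yw),-np.cos(yw),0],[0,0,-1]])
    out=[]
    for x,y,z,a in T:
        d=R.T@(np.array([x,y,z])-p)/250; t=-((a-yw+np.pi)%(2*np.pi)-np.pi)/(np.pi/2)
        out.append((*d.round(3),round(t,3)))
    if pr: print('\n'.join(' '.join(f'{v:.3f}' for v in o) for o in out))
    return out
E
python3 - <<'E'
from h import *
for n in('top','side'):
    c=dict(np.load(n+'0.npz'));W=world(c);H=hsv(c);z=W[...,2]
    d=np.hypot(W[...,0]-446,W[...,1]-127)
    P=W[(abs(z-55)<2.5)&(d<100)&(d>75)];print(n,'bowl',circ(P),len(P))
    d=np.hypot(W[...,0]-653,W[...,1]-46)
    P=W[(abs(z-100)<2.5)&(d<50)&(d>32)];print('jug',circ(P))
rows([(380,440,262,2.957),(578.2,345.7,262,2.957),(578.2,345.7,176,2.957)])
E
```

```text
top bowl [446.4 126.8  85.5] 216
jug [653.6  45.5  39.7]
side bowl [446.1 127.7  85.7] 281
jug [653.6  46.8  39.7]
-0.903 -0.155 -0.229 -0.082
-1.773 -0.269 -0.229 -0.082
-1.773 -0.269 0.115 -0.082
```

```bash
python3 -m handwheel '-0.1 0 -0.229 -0.08 1; -0.2 0 -0.229 -0.082 1; -0.903 -0.155 -0.229 -0.082 1; -0.903 -0.155 -0.229 -0.082 1; -0.903 -0.155 -0.229 -0.082 1; -0.903 -0.155 -0.229 -0.082 1; -0.903 -0.155 -0.229 -0.082 1; -0.903 -0.155 -0.229 -0.082 1; -0.903 -0.155 -0.229 -0.082 1; -0.903 -0.155 -0.229 -0.082 1'
python3 -c "
from h import *
rows([(578.2,345.7,262,2.957)])"
```

```text
t: 0.93
tcp_pos: [379.2, 440.9, 262.5]
eef_rot: [-3.142, -0.001, 2.957]
contact_force: [-0.5, 0.0, 0.5]
gripper_width: 85.2
grasp_force: 0.0
-0.852 -0.229 0.002 0.000
```

```bash
python3 -m handwheel '-0.852 -0.229 0 0 1; -0.852 -0.229 0 0 1; -0.852 -0.229 0 0 1; -0.852 -0.229 0 0 1; -0.852 -0.229 0 0 1; -0.852 -0.229 0 0 1; -0.852 -0.229 0 0 1; -0.852 -0.229 0 0 1; -0.852 -0.229 0 0 1; -0.852 -0.229 0 0 1'
python3 -c "
from h import *
cam('side','s1')
rows([(578.2,345.7,176,2.957)])"
```

```text
t: 1.77
tcp_pos: [577.3, 346.5, 263.2]
eef_rot: [3.141, -0.0, 2.959]
contact_force: [-0.1, 0.1, -0.6]
gripper_width: 84.9
grasp_force: 0.0
-0.003 -0.002 0.349 0.001
```

View pics/s1.png

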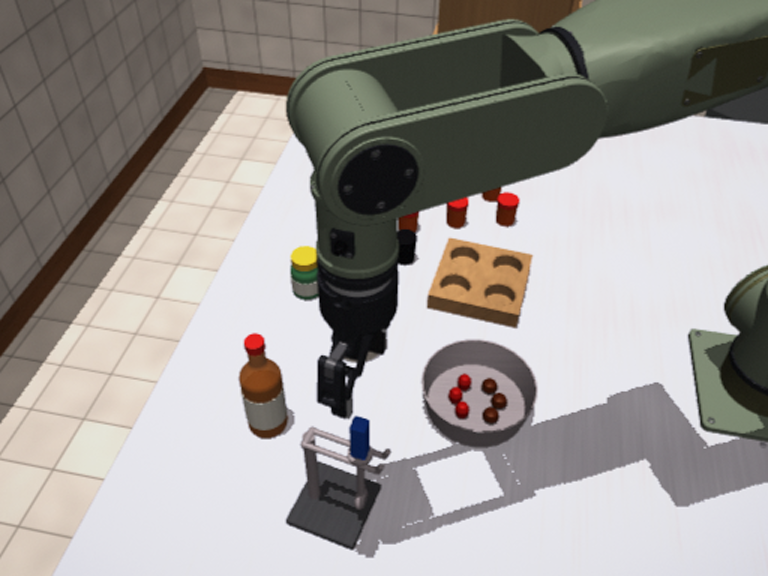

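The gripper (340,385) is above the spoon grip (360,437), with a finger on each side. I'll descend and close.

```bash
python3 -m handwheel '-0.003 -0.002 0.12 0 1; -0.003 -0.002 0.2 0 1; -0.003 -0.002 0.28 0 1; -0.003 -0.002 0.349 0 1; -0.003 -0.002 0.349 0 1; -0.003 -0.002 0.349 0 1; -0.003 -0.002 0.349 0 -1; -0.003 -0.002 0.349 0 -1; -0.003 -0.002 0.349 0 -1; -0.003 -0.002 0.349 0 -1; -0.003 -0.002 0.349 0 -1; -0.003 -0.002 0.349 0 -1; -0.003 -0.002 0.349 0 -1; -0.003 -0.002 0.349 0 -1; -0.003 -0.002 0.349 0 -1; -0.003 -0.002 0.349 0 -1; -0.003 -0.002 0.349 0 -1; -0.003 -0.002 0.349 0 -1; -0.003 -0.002 0.349 0 -1' 70
```

```text
t: 3.4
tcp_pos: [580.1, 344.6, 176.3]
eef_rot: [3.14, 0.001, 2.957]
contact_force: [0.1, -0.0, 5.1]
gripper_width: 18.6
grasp_force: 70.2
```

```bash
python3 -m handwheel '0 0 -0.05 0 -1; 0 0 -0.1 0 -1; 0 0 -0.12 0 -1; 0 0 -0.12 0 -1; 0.08 0 -0.12 0 -1; 0.16 0 -0.12 0 -1; 0.24 0 -0.12 0 -1; 0.32 0 -0.12 0 -1; 0.4 0 -0.12 0 -1; 0.4 0 -0.12 0 -1; 0.4 0 -0.2 0 -1; 0.4 0 -0.25 0 -1; 0.4 0 -0.25 0 -1; 0.4 0 -0.25 0 -1'
python3 - <<'E'
from h import *
c=cam('side','s2');np.savez('s2.npz',**c);W=world(c);H=hsv(c)
b=(H[...,0]>100)&(H[...,0]<128)&(H[...,1]>150);P=W[b]
p=robot.observe()['tcp_pos']
print((P.min(0)-p).round(1),(P.max(0)-p).round(1))
rows([(446.3,127.2,240,2.957)])
E
```

```text
t: 4.57
tcp_pos: [481.7, 362.5, 237.5]
eef_rot: [-3.141, 0.0, 2.956]
contact_force: [-0.5, -0.3, -1.6]
gripper_width: 18.7
grasp_force: 69.6
[ -11.3 -156.1 -204.8] [ 9.  23.6 47.2]
-0.036 -0.950 -0.013 -0.000
```

View pics/s2.png

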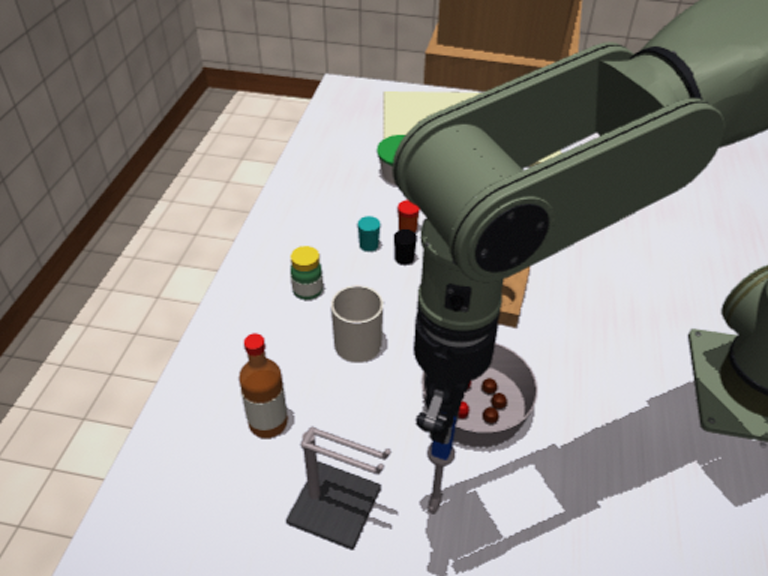

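The spoon is off the hook and hangs straight below the gripper (head at 435,505). Next I'll locate the pieces in the bowl and move above it.

```bash
python3 -m handwheel '-0.036 -0.2 -0.013 0 -1; -0.036 -0.3 -0.013 0 -1; -0.036 -0.45 -0.013 0 -1; -0.036 -0.6 -0.013 0 -1; -0.036 -0.7 -0.013 0 -1; -0.036 -0.8 -0.013 0 -1; -0.036 -0.9 -0.013 0 -1; -0.036 -0.95 -0.013 0 -1; -0.036 -0.95 -0.013 0 -1; -0.036 -0.95 -0.013 0 -1'
python3 - <<'E'
from h import *
c=dict(np.load('top0.npz'));W=world(c);z=W[...,2]
d=np.hypot(W[...,0]-446,W[...,1]-127)
for P,ce,a in comps(c,W,(d<70)&(z>17)&(z<40),8): print(ce,a,P.mean(0).round(0))
rows([(446.3,127.2,150,2.957)])
E
```

```text
t: 5.45
tcp_pos: [446.6, 127.5, 240.7]
eef_rot: [3.141, -0.001, 2.955]
contact_force: [-0.4, 0.1, -1.3]
gripper_width: 18.4
grasp_force: 69.6
[308. 354.] 44 [479. 129.  29.]
[295. 361.] 46 [466. 153.  29.]
[323. 359.] 45 [469. 100.  28.]
[323. 380.] 55 [429.  98.  24.]
[295. 384.] 56 [422. 152.  23.]
[310. 390.] 60 [412. 122.  23.]
0.001 -0.002 0.363 -0.001
```

```bash
python3 -m handwheel '0 0 0.1 0 -1; 0 0 0.2 0 -1; 0 0 0.28 0 -1; 0 0 0.34 0 -1; 0 0 0.363 0 -1; 0 0 0.363 0 -1; 0 0 0.363 0 -1; 0.03 0 0.363 0 -1; 0.06 0 0.363 0 -1; 0.09 0 0.363 0 -1; 0.12 0 0.363 0 -1; 0.144 0 0.363 0 -1; 0.144 0 0.363 0 -1'
python3 -m handwheel '-0.007 0.044 0 0 -1; -0.028 0.085 0 0 -1; -0.059 0.116 0 0 -1; -0.1 0.137 0 0 -1; -0.144 0.144 0 0 -1; -0.188 0.137 0 0 -1; -0.229 0.116 0 0 -1; -0.26 0.085 0 0 -1; -0.281 0.044 0 0 -1; -0.288 0 0 0 -1; -0.281 -0.044 0 0 -1; -0.26 -0.085 0 0 -1; -0.229 -0.116 0 0 -1; -0.188 -0.137 0 0 -1; -0.144 -0.144 0 0 -1; -0.1 -0.137 0 0 -1; -0.059 -0.116 0 0 -1; -0.028 -0.085 0 0 -1; -0.007 -0.044 0 0 -1; 0 0 0 0 -1'
python3 -c "
from h import *
cam('side','s3')"
```

```text
t: 6.53
tcp_pos: [409.6, 134.4, 150.8]
eef_rot: [3.141, -0.001, 2.957]
contact_force: [0.3, 0.8, -0.8]
gripper_width: 18.6
grasp_force: 69.7
t: 8.2
tcp_pos: [410.0, 135.7, 150.6]
eef_rot: [3.141, -0.0, 2.958]
contact_force: [-0.2, 0.5, -1.1]
gripper_width: 18.6
grasp_force: 69.6
```

View pics/s3.png

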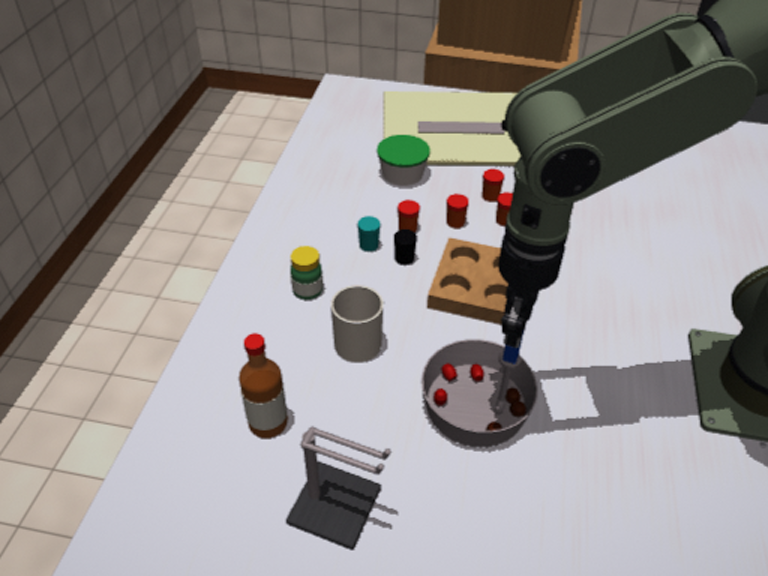

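The first turn pushed the pieces outward and all six are still in the bowl. The dates are at about (449,372), (477,372) and (440,396), the chestnuts at about (513,395), (518,408) and (494,428). Two more turns, plus a bit of overlap.

```bash
python3 -m handwheel '-0.007 0.044 0 0 -1; -0.028 0.085 0 0 -1; -0.059 0.116 0 0 -1; -0.1 0.137 0 0 -1; -0.144 0.144 0 0 -1; -0.188 0.137 0 0 -1; -0.229 0.116 0 0 -1; -0.26 0.085 0 0 -1; -0.281 0.044 0 0 -1; -0.288 0 0 0 -1; -0.281 -0.044 0 0 -1; -0.26 -0.085 0 0 -1; -0.229 -0.116 0 0 -1; -0.188 -0.137 0 0 -1; -0.144 -0.144 0 0 -1; -0.1 -0.137 0 0 -1; -0.059 -0.116 0 0 -1; -0.028 -0.085 0 0 -1; -0.007 -0.044 0 0 -1; 0 0 0 0 -1'
python3 -m handwheel '-0.007 0.044 0 0 -1; -0.028 0.085 0 0 -1; -0.059 0.116 0 0 -1; -0.1 0.137 0 0 -1; -0.144 0.144 0 0 -1; -0.188 0.137 0 0 -1; -0.229 0.116 0 0 -1; -0.26 0.085 0 0 -1; -0.281 0.044 0 0 -1; -0.288 0 0 0 -1; -0.281 -0.044 0 0 -1; -0.26 -0.085 0 0 -1; -0.229 -0.116 0 0 -1; -0.188 -0.137 0 0 -1; -0.144 -0.144 0 0 -1; -0.1 -0.137 0 0 -1; -0.059 -0.116 0 0 -1; -0.028 -0.085 0 0 -1; -0.007 -0.044 0 0 -1; 0 0 0 0 -1'
python3 -m handwheel '-0.007 0.044 0 0 -1; -0.028 0.085 0 0 -1; -0.059 0.116 0 0 -1; -0.1 0.137 0 0 -1; -0.144 0.144 0 0 -1; -0.144 0.12 0 0 -1; -0.144 0.09 0 0 -1; -0.144 0.05 0 0 -1; -0.144 0 0 0 -1; -0.144 0 0 0 -1; -0.144 0 -0.05 0 -1; -0.144 0 -0.12 0 -1; -0.144 0 -0.2 0 -1; -0.144 0 -0.3 0 -1; -0.144 0 -0.4 0 -1; -0.144 0 -0.48 0 -1; -0.144 0 -0.48 0 -1; -0.144 0 -0.48 0 -1'
python3 - <<'E'
from h import *
c=cam('side','s4')
J=(653.6,46.2)
rows([(560,80,275,2.957),(*J,275,2.957)])
E
```

```text
t: 9.92
tcp_pos: [410.1, 135.7, 150.7]
eef_rot: [3.141, -0.0, 2.958]
contact_force: [-0.5, 0.5, -1.4]
gripper_width: 18.4
grasp_force: 69.7
t: 11.58
tcp_pos: [410.1, 135.7, 150.7]
eef_rot: [3.141, -0.0, 2.958]
contact_force: [-0.1, 0.3, -1.4]
gripper_width: 18.8
grasp_force: 69.7
t: 13.08
tcp_pos: [446.6, 127.2, 271.2]
eef_rot: [3.14, 0.002, 2.956]
contact_force: [0.0, 0.7, -2.1]
gripper_width: 18.4
grasp_force: 69.7
-0.483 -0.101 -0.020 -0.001
-0.876 -0.165 -0.020 -0.001
```

View pics/s4.png

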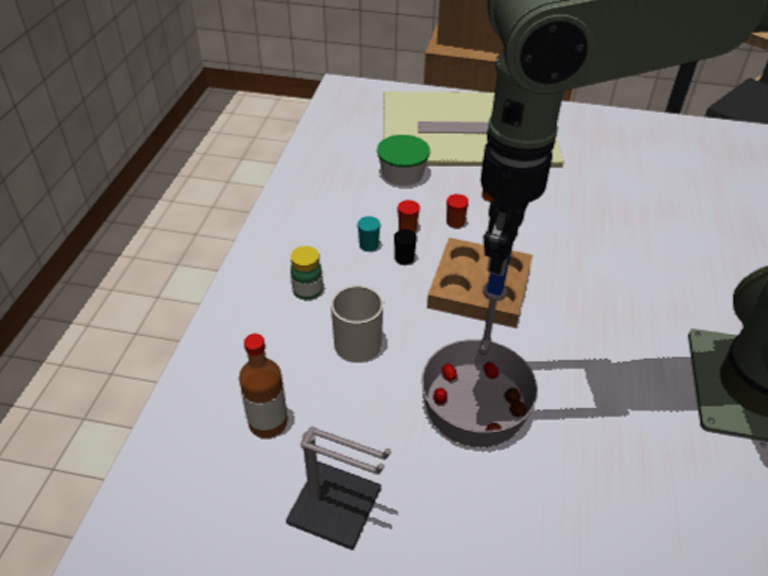

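All six pieces are still in the bowl and pushed out to the wall, and the spoon is clear. Now to the jug.

```bash
python3 -m handwheel '-0.1 -0.02 -0.02 0 -1; -0.22 -0.042 -0.02 0 -1; -0.35 -0.066 -0.02 0 -1; -0.483 -0.091 -0.02 0 -1; -0.62 -0.117 -0.02 0 -1; -0.74 -0.14 -0.02 0 -1; -0.84 -0.158 -0.02 0 -1; -0.876 -0.165 -0.02 0 -1; -0.876 -0.165 -0.02 0 -1; -0.876 -0.165 -0.02 0 -1; -0.876 -0.165 -0.02 0 -1'
python3 - <<'E'
from h import *
c=cam('side','s5');W=world(c);z=W[...,2];H=hsv(c)
p=robot.observe()['tcp_pos']
b=(H[...,0]>100)&(H[...,0]<128)&(H[...,1]>150)&(abs(z-p[2]-20)<40);P=W[b];print(p,P.mean(0))
st=(z>p[2]-138)&(z<p[2]-60)&(np.hypot(W[...,0]-p[0],W[...,1]-p[1])<40)&(z>108)
P=W[st];print(len(P),P.mean(0),P[P[:,2]<p[2]-115].mean(0) if len(P) else 0)
rows([(653.6,46.2,149,2.957)])
E
```

```text
t: 14.05
tcp_pos: [652.7, 47.3, 275.1]
eef_rot: [3.142, -0.002, 2.957]
contact_force: [0.1, -0.7, -0.9]
gripper_width: 18.2
grasp_force: 69.6
[652.81917227  47.44699757 275.63042528] [648.1038112   54.37058417 286.24478779]
156 [651.26187735  53.27993191 173.58669441] [650.93275667  55.06345547 152.14130112]
-0.004 -0.004 0.507 0.000
```

```bash
python3 -m handwheel '0 -0.01 0.1 0 -1; 0 -0.01 0.2 0 -1; 0 -0.01 0.3 0 -1; 0 -0.01 0.4 0 -1; 0 -0.01 0.46 0 -1; 0 -0.01 0.49 0 -1; 0 -0.01 0.507 0 -1; 0 -0.01 0.507 0 -1; 0 -0.01 0.507 0 -1'
```

```text
t: 14.85
tcp_pos: [654.3, 44.6, 150.2]
eef_rot: [3.141, 0.002, 2.957]
contact_force: [-0.3, -0.8, -0.8]
gripper_width: 18.5
grasp_force: 69.6
```

```bash
python3 -m handwheel '0 0 0.01 0 -1; 0 0 0.012 0 -1; 0 0 0.012 0 0; 0 0 0.012 0 1; 0 0 0.012 0 1; 0 0 0.012 0 1; 0 0 0.012 0 1; 0 0 0.012 0 1; 0 0 0.012 0 1; 0 0 0.012 0 1; 0 0 0.012 0 1; 0 0 -0.05 0 1; 0 0 -0.15 0 1; 0 0 -0.3 0 1; 0 0 -0.45 0 1; 0 0 -0.6 0 1; 0 0 -0.6 0 1; 0 0 -0.6 0 1'
python3 - <<'E'
from h import *
c=cam('side','s6')
rows([(620,-120,295,2.957),(500,-250,280,2.4)])
E
```

```text
t: 16.35
tcp_pos: [654.9, 44.4, 302.0]
eef_rot: [3.14, 0.006, 2.957]
contact_force: [-0.3, 0.1, 0.0]
gripper_width: 85.3
grasp_force: 0.0
0.012 -0.671 0.018 -0.000
0.389 -1.270 0.078 0.354
```

View pics/s6.png

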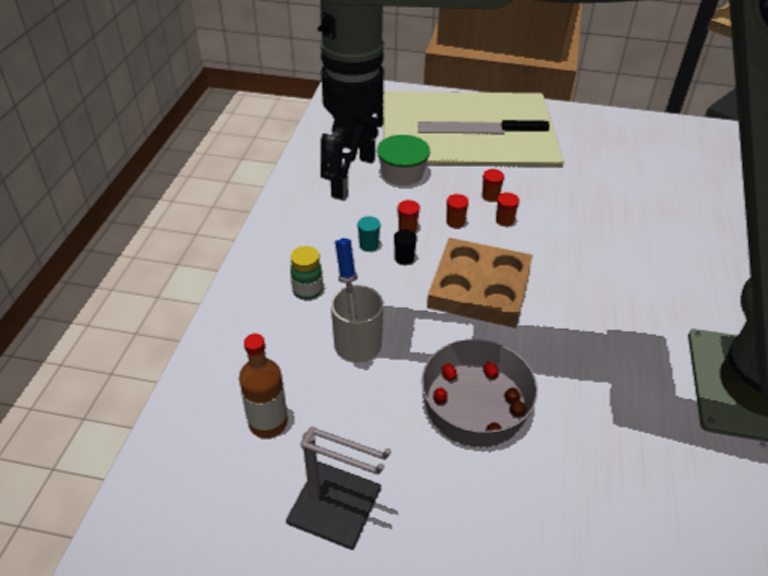

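The spoon stands head down in the jug (grip at 345,260), leaning on its wall. I'll re-measure the pots and head to the first.

```bash
cat >> h.py <<'E'
def rows(T):
    ps=[];ys=[];
    for _ in range(4):
        robot.read_camera('side');s=robot.observe();ps.append(s['tcp_pos']);ys.append(s['eef_rot'][2])
    p=np.mean(ps,0);yw=np.mean(ys);print('tcp',p.round(1),round(yw,3))
    R=np.array([[np.cos(yw),np.sin(yw),0],[np.sin(yw),-np.cos(yw),0],[0,0,-1]])
    for x,y,z,a in T:
        d=R.T@(np.array([x,y,z])-p)/250; t=-((a-yw+np.pi)%(2*np.pi)-np.pi)/(np.pi/2)
        print(*d.round(3),round(t,3))
def pots(save=None):
    for n in('top','side'):
        c=cam(n,save and n+save);W=world(c);H=hsv(c);z=W[...,2];
        red=((H[...,0]<8)|(H[...,0]>172))&(H[...,1]>170)&(H[...,2]>80)&(c['range_z']>0)
        for P,ce,a in comps(c,W,red&(z>46)&(z<75)&(W[...,1]<0),25): print(n,ce,a,midxy(P))
E
python3 -c "
from h import *
pots()
rows([(640,-170,290,2.26)])"
```

```text
top [518. 278.] 164 [ 624.6 -270.2   21.3   56.8]
top [541. 326.] 174 [ 534.1 -309.8   21.2   56.6]
top [597. 359.] 178 [ 472.7 -411.    20.9   56.8]
top [558. 378.] 179 [ 436.7 -336.9   21.3   56.6]
side [493. 175.] 87 [ 473.3 -408.9   23.8   55.8]
side [507. 199.] 107 [ 438.9 -337.6   22.8   55.1]
side [457. 201.] 102 [ 535.1 -308.7   22.1   55.4]
side [408. 207.] 101 [ 626.  -270.9   24.    55.3]
tcp [653.2  44.3 297. ] 2.957
-0.106 -0.852 0.028 0.443
```

```bash
python3 - <<'E'
from h import *
c=dict(np.load('top0.npz'))
cv2.imwrite('pics/pots.png',cv2.resize(c['color'][150:280,290:430,::-1],None,fx=5,fy=4.5,interpolation=cv2.INTER_CUBIC))
E
```

```text
(no output)
```

View pics/pots.png

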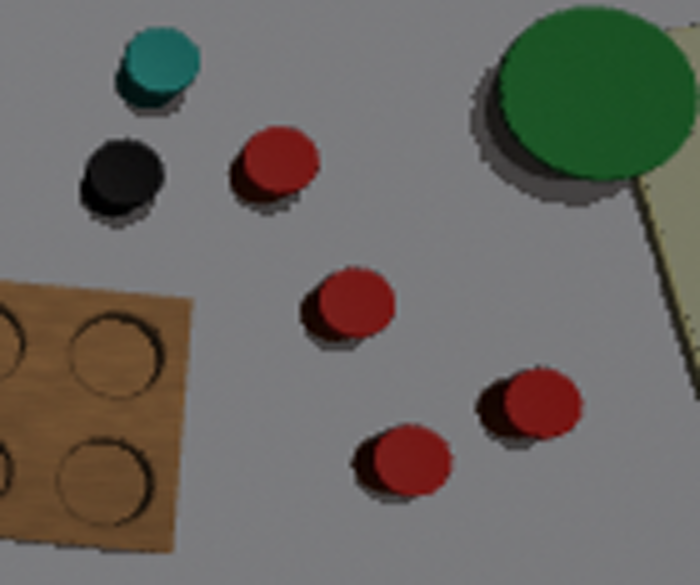

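The crop shows four red-lidded amber pots at (280,160), (357,302), (410,460) and (540,402): these are the sauce pots. The black (123,175) and turquoise (160,62) ones are look-alikes and stay put.

```bash
python3 -m handwheel '-0.106 -0.852 0.028 0.443 0.5; -0.106 -0.852 0.028 0.443 0.5; -0.106 -0.852 0.028 0.443 0.5; -0.106 -0.852 0.028 0.443 0.5; -0.106 -0.852 0.028 0.443 0.5; -0.106 -0.852 0.028 0.443 0.5; -0.106 -0.852 0.028 0.443 0.5; -0.106 -0.852 0.028 0.443 0.5; -0.106 -0.852 0.028 0.443 0.5; -0.106 -0.852 0.028 0.443 0.5; -0.106 -0.852 0.028 0.443 0.5'
python3 -c "
from h import *
rows([(624.8,-270.5,120,2.26),(624.8,-270.5,31,2.26)])"
```

```text
t: 17.62
tcp_pos: [640.9, -168.4, 291.9]
eef_rot: [3.141, -0.0, 2.264]
contact_force: [0.9, -0.3, -0.1]
gripper_width: 64.3
grasp_force: 0.0
tcp [ 640.9 -168.9  291.9] 2.263
-0.272 -0.309 0.688 0.002
-0.272 -0.309 1.044 0.002
```

```bash
python3 -m handwheel '-0.272 -0.309 0.2 0 0.5; -0.272 -0.309 0.3 0 0.5; -0.272 -0.309 0.5 0 0.5; -0.272 -0.309 0.688 0 0.5; -0.272 -0.309 0.688 0 0.5; -0.272 -0.309 0.688 0 0.5; -0.272 -0.309 0.688 0 0.5; -0.272 -0.309 0.688 0 0.5'
python3 -c "
from h import *
pots()
rows([(624.8,-270.5,31,2.26)])"
```

```text
t: 18.48
tcp_pos: [625.7, -271.5, 121.5]
eef_rot: [3.14, 0.002, 2.261]
contact_force: [0.2, 1.2, 0.2]
gripper_width: 64.3
grasp_force: 0.0
side [493. 175.] 88 [ 473.4 -409.2   23.6   55.5]
side [507. 199.] 104 [ 439.5 -336.1   22.5   55.4]
side [457. 201.] 101 [ 533.3 -310.4   22.    55.3]
side [408. 207.] 98 [ 624.3 -268.5   21.    55.3]
tcp [ 625.9 -271.5  122.6] 2.262
0.006 -0.001 0.367 0.001
```

```bash
python3 -m handwheel '0.006 -0.001 0.12 0 0.5; 0.006 -0.001 0.24 0 0.5; 0.006 -0.001 0.33 0 0.5; 0.006 -0.001 0.367 0 0.5; 0.006 -0.001 0.367 0 0.5; 0.006 -0.001 0.367 0 -1; 0.006 -0.001 0.367 0 -1; 0.006 -0.001 0.367 0 -1; 0.006 -0.001 0.367 0 -1; 0.006 -0.001 0.367 0 -1; 0.006 -0.001 0.367 0 -1; 0.006 -0.001 0.367 0 -1; 0.006 -0.001 0.367 0 -1; 0.006 -0.001 0.3 0 -1; 0.006 -0.001 0.2 0 -1; 0.006 -0.001 0.1 0 -1; 0.006 -0.001 0 0 -1; 0.006 -0.001 0 0 -1; 0.006 -0.001 0 0 -1' 45
python3 -c "
from h import *
c=cam('side','s7')
rows([(510,-98.7,125,2.26)])"
```

```text
t: 20.37
tcp_pos: [624.6, -271.0, 122.6]
eef_rot: [3.139, 0.005, 2.261]
contact_force: [-1.1, 0.4, -0.9]
gripper_width: 0.1
grasp_force: 0.0
tcp [ 622.6 -270.2  118.7] 2.261
0.816 0.089 -0.025 0.0
```

View pics/s7.png

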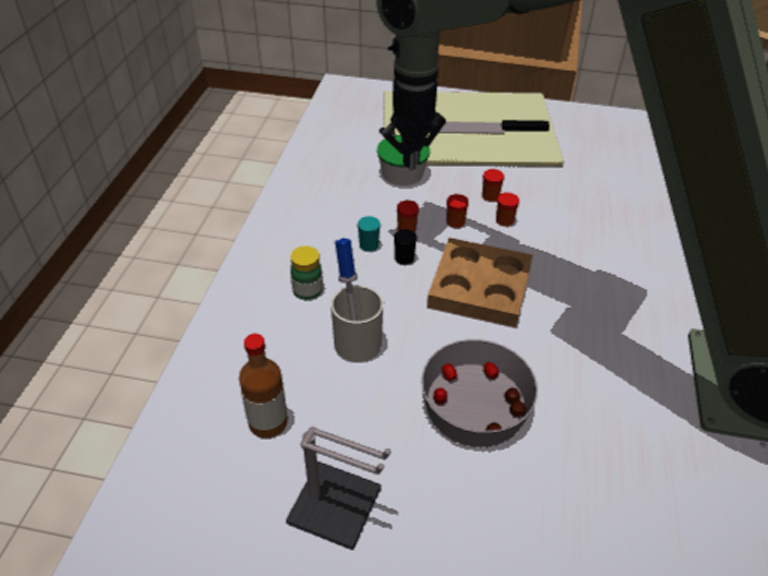

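The gripper closed above the pot without holding it. The pot still stands at (408,215). I'll reopen and grip lower, checking the width before lifting.

```bash
python3 -m handwheel '0 0 0 0 0.5; 0 0 0 0 0.5; 0 0 0 0 0.5; 0 0 0 0 0.5; 0 0 0 0 0.5; 0 0 0 0 0.5'
python3 -c "
from h import *
pots()
rows([(624.8,-270,22,2.26)])"
```

```text
t: 21.12
tcp_pos: [623.3, -270.6, 119.7]
eef_rot: [3.142, -0.0, 2.261]
contact_force: [1.0, -0.5, 0.6]
gripper_width: 63.9
grasp_force: 0.0
side [493. 175.] 88 [ 473.  -411.2   23.7   55.3]
side [507. 199.] 106 [ 438.8 -335.8   24.2   55.8]
side [457. 201.] 100 [ 532.3 -309.3   23.8   55.2]
side [407. 207.] 100 [ 626.2 -266.8   21.6   55. ]
tcp [ 623.3 -270.5  119.8] 2.261
-0.002 0.006 0.391 0.0
```

```bash
python3 -m handwheel '-0.004 0.008 0.12 0 0.5; -0.004 0.008 0.24 0 0.5; -0.004 0.008 0.33 0 0.5; -0.004 0.008 0.391 0 0.5; -0.004 0.008 0.391 0 0.5; -0.004 0.008 0.391 0 0.5; -0.004 0.008 0.391 0 0.5; -0.004 0.008 0.391 0 0.5; -0.004 0.008 0.391 0 -1; -0.004 0.008 0.391 0 -1; -0.004 0.008 0.391 0 -1; -0.004 0.008 0.391 0 -1; -0.004 0.008 0.391 0 -1; -0.004 0.008 0.391 0 -1; -0.004 0.008 0.391 0 -1; -0.004 0.008 0.391 0 -1; -0.004 0.008 0.391 0 -1; -0.004 0.008 0.391 0 -1' 45
```

```text
t: 22.92
tcp_pos: [626.3, -270.4, 23.7]
eef_rot: [3.14, 0.002, 2.261]
contact_force: [-0.9, -0.2, 5.7]
gripper_width: 41.4
grasp_force: 44.7
```

```bash
python3 -m handwheel '0 0 -0.05 0 -1; 0 0 -0.12 0 -1; 0 0 -0.22 0 -1; 0 0 -0.32 0 -1; 0 0 -0.4 0 -1; 0 0 -0.4 0 -1; 0 0 -0.4 0 -1; 0 0 -0.4 0 -1; 0 0 -0.4 0 -1'
python3 -c "
from h import *
pots()
rows([(510,-98.7,125,2.26)])"
```

```text
t: 23.67
tcp_pos: [624.3, -269.5, 120.2]
eef_rot: [-3.14, -0.003, 2.261]
contact_force: [-0.4, -0.4, -0.6]
gripper_width: 41.1
grasp_force: 45.6
side [493. 175.] 87 [ 475.9 -412.1   24.6   55.3]
side [507. 199.] 107 [ 437.6 -335.7   22.3   55.7]
side [457. 201.] 100 [ 533.8 -308.6   22.2   55.1]
tcp [ 625.  -269.9  120.9] 2.261
0.821 0.081 -0.016 0.0
```

```bash
python3 -m handwheel '0.12 0.012 -0.016 0 -1; 0.24 0.024 -0.016 0 -1; 0.38 0.037 -0.016 0 -1; 0.5 0.05 -0.016 0 -1; 0.62 0.06 -0.016 0 -1; 0.74 0.073 -0.016 0 -1; 0.821 0.081 -0.016 0 -1; 0.821 0.081 -0.016 0 -1; 0.821 0.081 -0.016 0 -1; 0.821 0.081 -0.016 0 -1; 0.821 0.081 -0.016 0 -1'
python3 - <<'E'
from h import *
c=cam('top');W=world(c);z=W[...,2]
cv2.imwrite('pics/t8.png',cv2.resize(c['color'][200:290,250:350,::-1],None,fx=6,fy=6))
rows([(510,-98.7,36,2.26)])
c=dict(np.load('top0.npz'));W=world(c);H=hsv(c);z=W[...,2]
# wells: low points inside carrier
m=(abs(W[...,0]-466)<70)&(abs(W[...,1]+135)<70)&(z<26)
for P,ce,a in comps(c,W,m,30): print(ce,a,midxy(P))
c=dict(np.load('side0.npz'));W=world(c);z=W[...,2];m=(abs(W[...,0]-466)<70)&(abs(W[...,1]+135)<70)&(z<26)
for P,ce,a in comps(c,W,m,30): print(ce,a,midxy(P))
E
```

```text
t: 24.88
tcp_pos: [511.3, -99.6, 126.1]
eef_rot: [3.141, 0.001, 2.26]
contact_force: [-0.1, 0.3, -0.5]
gripper_width: 40.9
grasp_force: 45.6
tcp [510.8 -99.5 125.8] 2.26
0.004 -0.001 0.359 -0.0
[427. 339.] 254 [512.  -99.5  26.1   8.5]
[469. 343.] 258 [ 504.5 -180.9   26.1    8.8]
[423. 380.] 270 [431.4 -91.9  26.3   8.5]
[466. 385.] 269 [ 423.4 -171.8   26.2    8.7]
[463. 257.] 143 [ 503.2 -186.6   25.4    9.9]
[506. 266.] 157 [ 423.  -178.2   26.     9.9]
[454. 286.] 185 [ 510.4 -105.7   25.4   10.1]
[498. 296.] 195 [430.  -99.3  25.8   9.8]
```

```bash
python3 -m handwheel '0 0 0.1 0 -1; 0 0 0.18 0 -1; 0 0 0.24 0 -1; 0 0 0.29 0 -1; 0 0 0.32 0 -1; 0 0 0.34 0 -1; 0 0 0.356 0 -1; 0 0 0.356 0 -1; 0 0 0.356 0 -1; 0 0 0.356 0 -1; 0 0 0.356 0 -1'
```

```text
t: 26.05
tcp_pos: [510.9, -98.9, 37.6]
eef_rot: [3.141, 0.001, 2.261]
contact_force: [-0.4, 0.8, -0.0]
gripper_width: 40.7
grasp_force: 45.6
```

```bash
python3 -m handwheel '0 0 0.008 0 -1; 0 0 0.008 0 0.45; 0 0 0.008 0 0.45; 0 0 0.008 0 0.45; 0 0 0.008 0 0.45; 0 0 0.008 0 0.45; 0 0 0 0 0.45; 0 0 -0.1 0 0.45; 0 0 -0.2 0 0.5; 0 0 -0.36 0 0.5; 0 0 -0.36 0 0.5; 0 0 -0.36 0 0.5; 0 0 -0.36 0 0.5'
python3 -c "
from h import *
pots('9')
rows([(534.2,-309.5,120,2.26)])"
```

```text
t: 27.13
tcp_pos: [510.0, -98.7, 126.9]
eef_rot: [-3.142, -0.0, 2.261]
contact_force: [-0.7, 0.2, -0.3]
gripper_width: 64.1
grasp_force: 0.0
top [541. 325.] 175 [ 534.  -309.7   21.2   56.4]
top [597. 359.] 178 [ 472.7 -411.9   21.2   56.5]
top [558. 378.] 182 [ 437.1 -336.4   20.8   56.8]
side [508. 200.] 92 [ 437.1 -336.9   22.9   55.3]
side [455. 272.] 147 [509.4 -97.9  22.3  63.6]
tcp [509.6 -98.7 125.8] 2.261
-0.713 -0.461 0.023 0.0
```

View pics/side9.png

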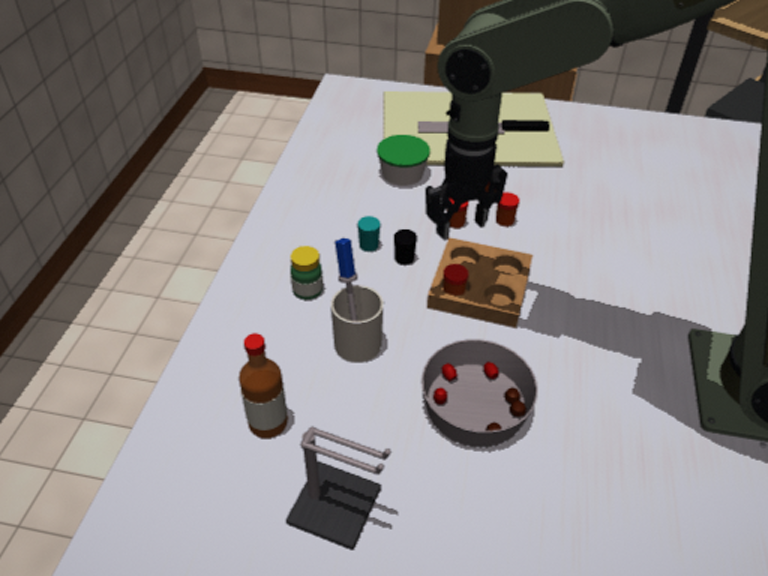

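The first pot is fully home in its well (455,275), with its lid top at 64 mm. Next is the second pot.

```bash
python3 -m handwheel '-0.1 -0.065 0 0 0.5; -0.23 -0.15 0 0 0.5; -0.36 -0.233 0.02 0 0.5; -0.49 -0.317 0.023 0 0.5; -0.62 -0.4 0.023 0 0.5; -0.713 -0.461 0.023 0 0.5; -0.713 -0.461 0.023 0 0.5; -0.713 -0.461 0.023 0 0.5; -0.713 -0.461 0.023 0 0.5; -0.713 -0.461 0.023 0 0.5'
python3 -c "
from h import *
pots()
rows([(534.2,-309.5,22,2.26)])"
```

```text
t: 28.27
tcp_pos: [534.7, -308.4, 120.9]
eef_rot: [-3.142, -0.001, 2.262]
contact_force: [1.2, -0.1, 0.9]
gripper_width: 63.9
grasp_force: 0.0
top [429. 336.] 187 [511.8 -98.1  21.3  64.3]
side [493. 175.] 88 [ 472.2 -409.6   22.1   55.7]
side [507. 199.] 104 [ 437.  -337.5   23.3   55.3]
side [457. 201.] 94 [ 534.3 -309.    22.4   55.9]
side [455. 272.] 151 [510.3 -97.8  22.6  63.6]
tcp [ 535.1 -308.7  121.5] 2.262
-0.0 -0.005 0.398 0.001
```

```bash
python3 -m handwheel '0 -0.005 0.12 0 0.5; 0 -0.005 0.24 0 0.5; 0 -0.005 0.33 0 0.5; 0 -0.005 0.398 0 0.5; 0 -0.005 0.398 0 0.5; 0 -0.005 0.398 0 0.5; 0 -0.005 0.398 0 0.5; 0 -0.005 0.398 0 -1; 0 -0.005 0.398 0 -1; 0 -0.005 0.398 0 -1; 0 -0.005 0.398 0 -1; 0 -0.005 0.398 0 -1; 0 -0.005 0.398 0 -1; 0 -0.005 0.398 0 -1; 0 -0.005 0.398 0 -1; 0 -0.005 0.398 0 -1' 45
python3 -m handwheel '0 0 -0.05 0 -1; 0 0 -0.12 0 -1; 0 0 -0.22 0 -1; 0 0 -0.32 0 -1; 0 0 -0.4 0 -1; 0 0 -0.4 0 -1; 0 0 -0.4 0 -1; 0 0 -0.4 0 -1; 0 0 -0.4 0 -1'
python3 -c "
from h import *
rows([(503,-179,125,2.26)])"
```

```text
t: 29.9
tcp_pos: [535.0, -311.1, 23.8]
eef_rot: [3.14, 0.003, 2.261]
contact_force: [-1.7, -0.6, 5.7]
gripper_width: 41.3
grasp_force: 44.8
t: 30.65
tcp_pos: [533.0, -309.8, 120.0]
eef_rot: [-3.141, -0.003, 2.261]
contact_force: [0.0, -0.1, -0.6]
gripper_width: 41.2
grasp_force: 45.6
tcp [ 533.3 -310.1  120.3] 2.261
0.482 0.24 -0.019 0.0
```

```bash
python3 -m handwheel '0.1 0.05 -0.019 0 -1; 0.2 0.1 -0.019 0 -1; 0.3 0.15 -0.019 0 -1; 0.4 0.2 -0.019 0 -1; 0.482 0.24 -0.019 0 -1; 0.482 0.24 -0.019 0 -1; 0.482 0.24 -0.019 0 -1; 0.482 0.24 -0.019 0 -1; 0.482 0.24 -0.019 0 -1'
python3 -c "
from h import *
rows([(503,-179,36,2.26)])"
```

```text
t: 31.6
tcp_pos: [504.0, -180.2, 126.4]
eef_rot: [3.142, 0.001, 2.26]
contact_force: [-0.2, -0.5, -0.8]
gripper_width: 41.0
grasp_force: 45.7
tcp [ 503.8 -180.2  126.3] 2.26
0.006 0.0 0.361 -0.0
```

```bash
python3 -m handwheel '0.005 0 0.1 0 -1; 0.005 0 0.18 0 -1; 0.005 0 0.24 0 -1; 0.005 0 0.29 0 -1; 0.005 0 0.32 0 -1; 0.005 0 0.34 0 -1; 0.005 0 0.361 0 -1; 0.005 0 0.361 0 -1; 0.005 0 0.361 0 -1; 0.005 0 0.361 0 -1'
python3 -m handwheel '0 0 0.006 0 -1; 0 0 0.006 0 0.45; 0 0 0.006 0 0.45; 0 0 0.006 0 0.45; 0 0 0.006 0 0.45; 0 0 0.006 0 0.45; 0 0 0 0 0.45; 0 0 -0.1 0 0.45; 0 0 -0.2 0 0.5; 0 0 -0.36 0 0.5; 0 0 -0.36 0 0.5; 0 0 -0.36 0 0.5; 0 0 -0.36 0 0.5'
python3 -c "
from h import *
pots()
rows([(437.5,-336.7,120,2.26)])"
```

```text
t: 32.63
tcp_pos: [503.3, -178.6, 36.9]
eef_rot: [3.141, 0.001, 2.261]
contact_force: [-0.1, 0.8, -0.7]
gripper_width: 40.9
grasp_force: 45.7
t: 33.72
tcp_pos: [502.4, -178.2, 126.1]
eef_rot: [-3.142, -0.0, 2.261]
contact_force: [-0.4, 1.0, -0.2]
gripper_width: 64.0
grasp_force: 0.0
top [429. 336.] 185 [511.9 -98.1  21.4  64.7]
top [597. 359.] 177 [ 472.9 -410.7   21.2   56.5]
side [507. 199.] 105 [ 438.8 -336.2   23.1   55.4]
side [466. 244.] 119 [ 501.8 -177.4   22.    63.5]
side [455. 272.] 152 [509.8 -98.8  23.1  63.3]
tcp [ 502.  -178.1  125. ] 2.261
-0.325 -0.603 0.02 0.0
```

Second pot is home (63.5 mm). Now the third, at (437,-337).

```bash
python3 -m handwheel '-0.05 -0.1 0 0 0.5; -0.12 -0.22 0 0 0.5; -0.18 -0.34 0.02 0 0.5; -0.25 -0.46 0.02 0 0.5; -0.3 -0.56 0.02 0 0.5; -0.325 -0.603 0.02 0 0.5; -0.325 -0.603 0.02 0 0.5; -0.325 -0.603 0.02 0 0.5; -0.325 -0.603 0.02 0 0.5; -0.325 -0.603 0.02 0 0.5'
python3 -c "
from h import *
pots()
rows([(437.5,-336.7,22,2.26)])"
```

```text
t: 34.85
tcp_pos: [438.7, -335.6, 121.1]
eef_rot: [3.141, -0.001, 2.262]
contact_force: [0.7, -0.2, 1.2]
gripper_width: 64.0
grasp_force: 0.0
top [429. 336.] 186 [511.9 -98.3  21.3  64.7]
top [472. 341.] 186 [ 503.4 -178.2   21.6   64.5]
side [493. 175.] 88 [ 474.6 -410.8   23.5   55.6]
side [508. 199.] 93 [ 433.7 -336.4   23.3   55.5]
side [465. 244.] 129 [ 502.5 -176.2   21.9   63.1]
side [455. 272.] 151 [513.8 -97.   23.9  63.2]
tcp [ 438.6 -336.3  121.3] 2.262
0.001 -0.005 0.397 0.001
```

```bash
python3 -m handwheel '0.003 -0.005 0.12 0 0.5; 0.003 -0.005 0.24 0 0.5; 0.003 -0.005 0.33 0 0.5; 0.003 -0.005 0.398 0 0.5; 0.003 -0.005 0.398 0 0.5; 0.003 -0.005 0.398 0 0.5; 0.003 -0.005 0.398 0 0.5; 0.003 -0.005 0.398 0 -1; 0.003 -0.005 0.398 0 -1; 0.003 -0.005 0.398 0 -1; 0.003 -0.005 0.398 0 -1; 0.003 -0.005 0.398 0 -1; 0.003 -0.005 0.398 0 -1; 0.003 -0.005 0.398 0 -1; 0.003 -0.005 0.398 0 -1; 0.003 -0.005 0.398 0 -1' 45
python3 -m handwheel '0 0 -0.05 0 -1; 0 0 -0.12 0 -1; 0 0 -0.22 0 -1; 0 0 -0.32 0 -1; 0 0 -0.4 0 -1; 0 0 -0.4 0 -1; 0 0 -0.4 0 -1; 0 0 -0.4 0 -1; 0 0 -0.4 0 -1'
python3 -c "
from h import *
rows([(423,-171.2,125,2.26),(430.8,-91.8,125,2.26)])"
```

```text
t: 36.48
tcp_pos: [437.7, -338.1, 23.6]
eef_rot: [3.141, 0.003, 2.261]
contact_force: [-1.5, -0.5, 5.6]
gripper_width: 41.3
grasp_force: 44.8
t: 37.23
tcp_pos: [435.9, -336.5, 120.3]
eef_rot: [-3.141, -0.003, 2.261]
contact_force: [-0.6, -0.3, -0.5]
gripper_width: 41.3
grasp_force: 45.5
tcp [ 436.2 -336.7  120.5] 2.261
0.544 0.381 -0.018 0.0
0.769 0.607 -0.018 0.0
```

```bash
python3 -m handwheel '0.1 0.08 -0.018 0 -1; 0.2 0.16 -0.018 0 -1; 0.3 0.24 -0.018 0 -1; 0.4 0.316 -0.018 0 -1; 0.5 0.395 -0.018 0 -1; 0.6 0.474 -0.018 0 -1; 0.7 0.55 -0.018 0 -1; 0.769 0.607 -0.018 0 -1; 0.769 0.607 -0.018 0 -1; 0.769 0.607 -0.018 0 -1; 0.769 0.607 -0.018 0 -1; 0.769 0.607 -0.018 0 -1'
python3 -c "
from h import *
rows([(430.8,-91.8,36,2.26)])"
```

```text
t: 38.43
tcp_pos: [431.7, -93.3, 126.2]
eef_rot: [-3.141, 0.0, 2.26]
contact_force: [-0.7, -0.5, -0.2]
gripper_width: 40.9
grasp_force: 45.6
tcp [431.6 -93.2 126.1] 2.259
0.006 0.001 0.361 -0.0
```

```bash
python3 -m handwheel '0.005 0 0.1 0 -1; 0.005 0 0.18 0 -1; 0.005 0 0.24 0 -1; 0.005 0 0.29 0 -1; 0.005 0 0.32 0 -1; 0.005 0 0.34 0 -1; 0.005 0 0.361 0 -1; 0.005 0 0.361 0 -1; 0.005 0 0.361 0 -1; 0.005 0 0.361 0 -1'
python3 -m handwheel '0 0 0.006 0 -1; 0 0 0.006 0 0.45; 0 0 0.006 0 0.45; 0 0 0.006 0 0.45; 0 0 0.006 0 0.45; 0 0 0.006 0 0.45; 0 0 0 0 0.45; 0 0 -0.1 0 0.45; 0 0 -0.2 0 0.5; 0 0 -0.36 0 0.5; 0 0 -0.36 0 0.5; 0 0 -0.36 0 0.5; 0 0 -0.36 0 0.5'
python3 -c "
from h import *
pots()
rows([(440,-250,120,2.26),(473,-410.8,120,2.26)])"
```

```text
t: 39.47
tcp_pos: [431.2, -91.5, 36.5]
eef_rot: [3.141, 0.001, 2.261]
contact_force: [0.5, -0.1, -0.8]
gripper_width: 40.7
grasp_force: 45.7
t: 40.55
tcp_pos: [430.3, -91.3, 125.8]
eef_rot: [-3.142, -0.0, 2.261]
contact_force: [-0.8, -0.2, 0.1]
gripper_width: 63.9
grasp_force: 0.0
top [473. 334.] 55 [ 511.8 -181.    18.6   65. ]
top [597. 359.] 178 [ 472.8 -411.2   21.    56.5]
side [490. 175.] 51 [ 480.5 -408.9   22.5   55.6]
side [465. 244.] 129 [ 502.2 -176.5   23.    63.2]
side [455. 272.] 152 [510.4 -98.7  23.   63.4]
side [501. 282.] 145 [429.2 -91.8  22.2  63.6]
tcp [429.9 -91.2 124.9] 2.261
-0.516 -0.373 0.02 0.0
-1.096 -0.681 0.02 0.0
```

```bash
python3 -m handwheel '-0.12 -0.075 0.02 0 0.5; -0.25 -0.155 0.02 0 0.5; -0.38 -0.236 0.02 0 0.5; -0.51 -0.317 0.02 0 0.5; -0.64 -0.4 0.02 0 0.5; -0.77 -0.478 0.02 0 0.5; -0.9 -0.56 0.02 0 0.5; -0.96 -0.6 0.02 0 0.5; -0.96 -0.6 0.02 0 0.5'
python3 -m handwheel '-0.1 -0.06 0 0 0.5; -0.136 -0.081 0 0 0.5; -0.136 -0.081 0 0 0.5; -0.136 -0.081 0 0 0.5; -0.136 -0.081 0 0 0.5; -0.136 -0.081 0 0 0.5'
python3 -c "
from h import *
pots()
rows([(473,-410.8,22,2.26)])"
```

```text
t: 41.6
tcp_pos: [467.9, -376.1, 119.9]
eef_rot: [-3.141, 0.001, 2.257]
contact_force: [-0.8, 0.5, -0.1]
gripper_width: 63.9
grasp_force: 0.0
t: 42.1
tcp_pos: [473.6, -409.6, 121.0]
eef_rot: [3.141, -0.001, 2.262]
contact_force: [0.4, -0.2, 0.4]
gripper_width: 64.2
grasp_force: 0.0
top [429. 336.] 185 [511.8 -98.2  21.4  64.7]
top [472. 341.] 185 [ 503.2 -178.1   21.5   64.4]
top [425. 380.] 193 [431.2 -90.9  21.6  64.7]
side [493. 175.] 81 [ 468.6 -410.2   21.9   55.7]
side [465. 244.] 129 [ 503.2 -175.8   21.7   63.7]
side [455. 272.] 152 [512.2 -97.7  24.5  63.6]
side [501. 282.] 154 [430.8 -91.   21.9  63.5]
tcp [ 473.8 -410.5  121.2] 2.261
0.001 -0.003 0.397 0.001
```

```bash
python3 -m handwheel '0.003 -0.003 0.12 0 0.5; 0.003 -0.003 0.24 0 0.5; 0.003 -0.003 0.33 0 0.5; 0.003 -0.003 0.397 0 0.5; 0.003 -0.003 0.397 0 0.5; 0.003 -0.003 0.397 0 0.5; 0.003 -0.003 0.397 0 0.5; 0.003 -0.003 0.397 0 -1; 0.003 -0.003 0.397 0 -1; 0.003 -0.003 0.397 0 -1; 0.003 -0.003 0.397 0 -1; 0.003 -0.003 0.397 0 -1; 0.003 -0.003 0.397 0 -1; 0.003 -0.003 0.397 0 -1; 0.003 -0.003 0.397 0 -1; 0.003 -0.003 0.397 0 -1' 45
python3 -m handwheel '0 0 -0.05 0 -1; 0 0 -0.12 0 -1; 0 0 -0.22 0 -1; 0 0 -0.32 0 -1; 0 0 -0.4 0 -1; 0 0 -0.4 0 -1; 0 0 -0.4 0 -1; 0 0 -0.4 0 -1; 0 0 -0.4 0 -1'
python3 -c "
from h import *
rows([(423,-171.2,125,2.26)])"
```

```text
t: 43.73
tcp_pos: [473.6, -411.9, 23.8]
eef_rot: [3.141, 0.004, 2.261]
contact_force: [-1.0, 0.5, 5.9]
gripper_width: 41.1
grasp_force: 44.8
t: 44.48
tcp_pos: [471.8, -410.1, 120.0]
eef_rot: [-3.141, -0.003, 2.261]
contact_force: [0.3, 0.3, -0.7]
gripper_width: 40.8
grasp_force: 45.6
tcp [ 472.1 -410.4  120.3] 2.261
0.863 0.458 -0.019 0.0
```

```bash
python3 -m handwheel '0.1 0.053 -0.019 0 -1; 0.22 0.117 -0.019 0 -1; 0.34 0.18 -0.019 0 -1; 0.46 0.244 -0.019 0 -1; 0.58 0.308 -0.019 0 -1; 0.7 0.37 -0.019 0 -1; 0.8 0.425 -0.019 0 -1; 0.863 0.458 -0.019 0 -1; 0.863 0.458 -0.019 0 -1; 0.863 0.458 -0.019 0 -1; 0.863 0.458 -0.019 0 -1; 0.863 0.458 -0.019 0 -1'
python3 -c "
from h import *
rows([(423,-171.2,36,2.26)])"
```

```text
t: 45.68
tcp_pos: [424.2, -172.7, 126.5]
eef_rot: [3.141, 0.001, 2.26]
contact_force: [-0.2, -0.5, -1.8]
gripper_width: 41.3
grasp_force: 45.7
tcp [ 424.  -172.6  126.4] 2.26
0.007 0.0 0.361 -0.0
```

```bash
python3 -m handwheel '0.006 0 0.1 0 -1; 0.006 0 0.18 0 -1; 0.006 0 0.24 0 -1; 0.006 0 0.29 0 -1; 0.006 0 0.32 0 -1; 0.006 0 0.34 0 -1; 0.006 0 0.361 0 -1; 0.006 0 0.361 0 -1; 0.006 0 0.361 0 -1; 0.006 0 0.361 0 -1'
python3 -m handwheel '0 0 0.006 0 -1; 0 0 0.006 0 0.45; 0 0 0.006 0 0.45; 0 0 0.006 0 0.45; 0 0 0.006 0 0.45; 0 0 0.006 0 0.45; 0 0 0 0 0.45; 0 0 -0.1 0 0.45; -0.1 0 -0.25 0 0.5; -0.3 0 -0.5 0 0.5; -0.4 0 -0.6 0 0.5; -0.5 0 -0.6 0 0.5; -0.6 0 -0.6 0 0.5; -0.6 0 -0.6 0 0.5; -0.6 0 -0.6 0 0.5; -0.6 0 -0.6 0 0.5'
python3 -c "
from h import *
pots('10')"
```

```text
t: 46.72
tcp_pos: [423.3, -170.8, 36.8]
eef_rot: [3.141, 0.001, 2.261]
contact_force: [0.9, 0.4, -0.1]
gripper_width: 41.3
grasp_force: 45.7
t: 48.05
tcp_pos: [517.2, -285.6, 185.2]
eef_rot: [-3.141, -0.003, 2.26]
contact_force: [-1.5, 0.3, -0.2]
gripper_width: 63.9
grasp_force: 0.0
top [429. 336.] 187 [511.8 -98.2  21.3  64.4]
top [472. 341.] 187 [ 502.8 -177.9   21.5   64.5]
top [424. 380.] 195 [430.7 -90.6  21.6  64.4]
top [468. 385.] 199 [ 423.  -170.6   21.6   64.4]
side [465. 244.] 130 [ 501.4 -177.3   23.1   63.2]
side [509. 253.] 135 [ 423.9 -171.6   23.5   63.6]
side [455. 272.] 152 [512.6 -99.3  23.6  63.3]
side [501. 282.] 153 [429.7 -90.3  22.6  63.6]
```

View pics/side10.png

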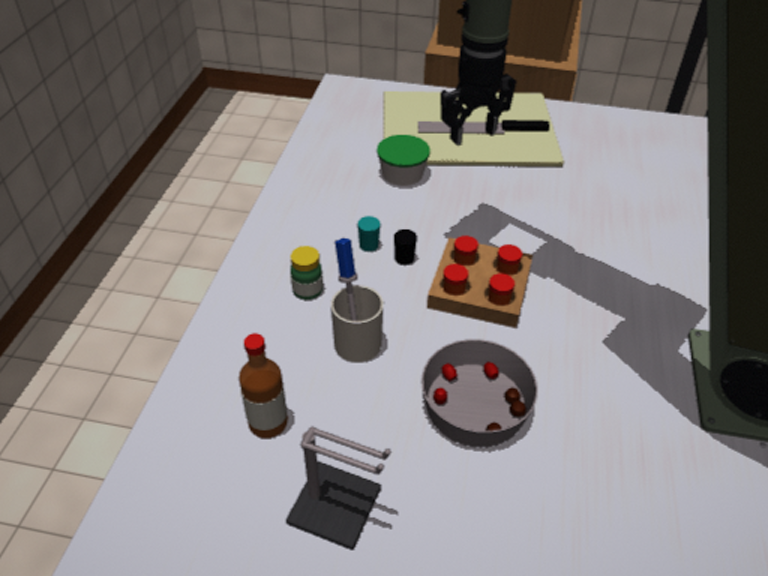

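View pics/top10.png

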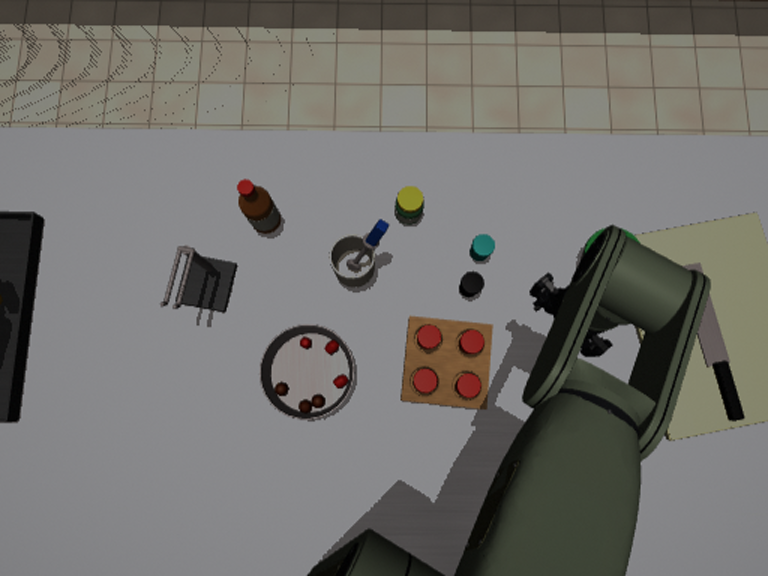

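All four pots sit in the wells (lid tops about 64 mm). The spoon stands head down in the jug (375,232), all six pieces are in the bowl, the bystanders and look-alikes haven't moved, and the arm is clear. Handing in.

```bash
python3 -c "
from workcell import robot
print(robot.hand_in())"
```

```text
the job is handed in; nothing more can be done
None
```

The order is ready and handed in at about 48 s: I stirred the bowl three full turns with nothing spilled, stood the spoon head down in the jug, and seated all four sauce pots in the carrier; one first grip missed its pot and was redone.

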